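# Index the artefact carriage under the scanner

### The job

The yellow cleaning brush has been left lying across the scanning rail. Before moving the carriage, lift the brush off and leave it lying flat in the blue tray; then take the carriage by its red handle and slide it along the rail towards the scanner until you feel the ball detent click into its notch, in line with the brass pointers. Finish still gripping the handle, with the carriage at rest in the notch, and leave the cup, the wooden fretwork and the black scale bar where they are.

Things in the scene. Friction and masses are not known exactly. Their poses are not given: they have to be found in the camera images.
- rail: Fixed aluminium rail, 432 mm long (its y), 100 mm wide (x), top face 30 mm above the table with an open slot 24 mm wide along its middle. Origin: centre of its underside, z up; its +y is the way the carriage slides to reach the notch. Turned up to 0.25 rad from world y.
- carriage (a joint): Travel of the carriage along the rail's +y, m: 0 to 0.29 (end stops); starts at 0 to 0.035. Carriage centre at y = -0.145 + travel in the rail's frame. It slides with about 0.7 N dry friction plus 3 N per m/s.
- plate (a point): Centre of the top of the grey carriage plate, on the rail's centre line, 43 mm above the table. The plate is 160 mm across the rail (x -85 to +75) and 90 mm along it. It carries an ivory-white artefact on the side away from the robot (x 2 to 54 mm, up to 59 mm above the plate).
- handle: Red upright plate, the carriage's handle, rigid with it: 14 mm thick (its x, across the rail), 36 mm along the rail (its y, the rail's y), 50 mm tall. Origin: centre of its underside, on the plate, 43 mm above the table, 65 mm from the rail's centre line on the robot's side. Grip it 25 to 40 mm above the origin, fingers closing along x; the artefact is 60 mm clear of it.
- notch (a point): The notch, on the rail's centre line 18 mm above the table, at rail y 0.04 to 0.105 m. A sprung ball under the carriage drops in between two ridges. About 13 mm before the centre it starts to climb, which takes about 4 to 7 N; the crest is 6.5 mm before the centre; from there it pulls to the centre and holds there both ways; left free it centres within 1 mm. Beyond, the carriage runs free.
- head: White scanner head with black lens on a dark bracket clamped to the rail (fixed), brass pointer on each side. Origin at the notch on the rail's centre line, at table height; axes those of the rail: the carriage is in the notch when the handle's origin has y = 0 here. Bracket from x = 51 to 191 mm (above 27 mm high only from x = 79), 122 mm high; on the robot's side 27 mm at most.
- brush: Yellow cleaning brush, loose, lying across the rail between carriage and notch. Handle a bar 110 mm long (its x), 22 mm wide (y), 24 mm tall (z); neck and head with green bristles go on to x = +115 mm. Origin: centre of the handle bar, 12 mm above what it lies on. About 0.12 kg. Its x axis is the rail's x, up to 0.25 rad off.
- tray: Open blue tray, fixed, empty, 280 mm (its x) by 150 mm (y), 28 mm high, wall and floor 4 mm. Origin: centre of its underside.
- cup: Bystander, not to be disturbed: white ceramic cup, 76 dia x 85 mm. Origin: centre of its underside.
- fret: Bystander, not to be disturbed: flat pale wooden fretwork piece with three holes, 130 x 90 x 14 mm. Origin: centre of its underside.
- scalebar: Bystander, not to be disturbed: black plastic scale bar, 40 x 160 x 10 mm. Origin: centre of its underside.
Not all that is in view belongs to the job. Of the things that look like the brush, the smaller one is meant.

How it is judged:
On the way, in this order (a step that is already met when the one before it is completed fails the run):
1. the brush lies released in the tray, the carriage not yet moved (travel under 0.07 m) (x of brush in the frame of tray between -0.1 and 0.1 m and y of brush in the frame of tray between -0.065 and 0.065 m and z of brush in the frame of tray below 0.024 m and contact force between the fingers and brush below 0.1 N and linear speed of brush below 0.03 m/s and value of joint carriage below 0.07 m), for 0.2 s.
2. the carriage sits in the notch with the handle gripped (y of handle in the frame of head between -0.003 and 0.003 m and velocity of joint carriage between -0.01 and 0.01 m/s and contact force between the fingers and handle above 2 N), for 0.2 s.
At the end, for the whole second after the job is handed in: The brush lies released and flat in the tray (its origin inside the walls and under 24 mm above the tray's underside); the carriage is at rest within 3 mm of the notch centre; the fingers grip the handle with more than 2 N (all of step 2 and x of brush in the frame of tray between -0.1 and 0.1 m and y of brush in the frame of tray between -0.065 and 0.065 m and z of brush in the frame of tray below 0.024 m and contact force between the fingers and brush below 0.1 N and linear speed of brush below 0.03 m/s); the arm keeps its last pose, push and grip.
It fails at once if the cup, the fretwork or the scale bar is moved by more than 30 mm (distance of any of cup, fret, scalebar from where it was at the start of the episode above 0.03 m).
It also fails if it takes over 72 s, if anything falls off the work surface, if the arm or the gripper's body presses on something with over 40 N, if the wrist force passes 120 N, or if a joint passes its speed limit or range.

### The arm

A 7-joint arm with a two-finger parallel gripper is mounted at the origin on the work surface. World frame = base frame: x ahead of the robot, y to its left, z up, the work surface at z = 0. Lengths are in m, angles in rad, forces in N, time in s.
With the tool pointing down it reaches from about 0.375 to 0.925 m from the base axis. Payload 3.1 kg.
Tool frame: the origin (TCP) lies on the centre line of the jaws, within the pads' length; the fingertips stand 8 mm ahead of it and the grasp point (between the pads) lies 11 mm behind it (r.tip_extent is the distance from the TCP to the fingertips, in m); z points along the fingers, y is the direction in which the jaws open and shut (so a half turn about z gives the same grasp; the last joint's range is limited). The gripper opens to 85 mm and grips with 20 to 120 N. Pads are 22 mm wide; open, the fingers measure 114 mm over their backs; the gripper's body (76 mm by 85 mm) begins 54 mm behind the grasp point. The pads swing forward as they close: fully open they stand 13 mm farther back than shut.
Start: joints at [-1.306, 0.383, 0.044, 1.598, -0.018, 1.161, -0.05], TCP at [0.231, 0.608, 0.239] pointing down, gripper open.
Joint ranges: [-2.61, 2.61], [-0.41, 2.15], [-1.48, 1.57], [0, 2.5], [-1.57, 4.71], [0.05, 1.97], [-2.85, 2.85]. Speed limits (rad/s): [2.79, 2.79, 3.14, 3.14, 3.14, 3.14, 3.14].

### API

Orientations are given as a unit quaternion [w, x, y, z].
In Python, from station import sensors, grab_frame, camera_info, ticket, r gives the robot as it stands. The module is installed in compiled form; this text tells all that it offers.
- The arm moves only by the shell command python3 -m jog 'ROWS' [FORCE]. ROWS is JSON, one flat list of numbers, 7 for each row, row after row: the turn, a rotation vector about the tool's x, y, z in degrees, then the shift along the tool's x, y, z in mm, then the finger opening in mm, from 0 to 85.4. In form: [ax, ay, az, dx, dy, dz, fingers, ax, ay, az, dx, dy, dz, fingers, ...]. A call has 1 to 10 rows; each row is the pose to reach, as a shift and turn from the pose commanded when the call began, along the tool's axes at that moment; what a row does not reach only later rows make up. A row lasts 1/10 s, in which the tool goes at most 50 mm and 8.59 degrees, less where a joint would pass 70% of its speed; a pose out of reach is approached as far as the arm can. A call with a gripper value outside its range is refused whole. The fingers move at their own pace and stop on an object; FORCE is the grip in N (left out, the last holds). Time passes only in rows, so rows that repeat a pose let the fingers close. It gives the time, the measured TCP pose, the force and the opening at its end, in the units of the state.
- sensors.read_state(): the state, without advancing time (a new reading comes with each control period).
- grab_frame(name): name is "scene" or "top" or "wrist"; returns (picture, depth): 400x640x3 uint8, red, green, blue; 400x640 float32, m along the optical axis (not along the pixel's ray), 0 where there is no reading.
- camera_info(name): a dict with "fx", "fy", "cx", "cy" (pixels), "world_to_cam" (4x4, takes a point from world to camera coordinates). Camera axes: x right, y down, z forward; pixel columns grow to the right and rows downward; lengths in m; the calibration is good to about 2 mm. A picture is of the moment at which its call begins: read the wrist's pose just before it. camera_info takes no time and is no camera call; for the wrist camera it gives the pose at the moment of the call.
- ticket.finish_job(): hands the job in, once; it reports no verdict.
The state is a dict: "time_s": time; "joints": joint angles; "joint_vel": joint speeds; "effort": joint torques, N m; "tcp_pos": TCP position; "tool_rot": TCP orientation; "force": force on the tool from outside, world axes, zero at the start; "ft_torque": the same for the moment, N m; "finger_gap": finger opening in m.
Only numpy, scipy, OpenCV 4.12 (cv2) and the standard library are available. Lean on these libraries where they do the work, as an engineer would, in place of code of your own. Each camera call takes 0.05 s, during which the arm holds its last target.

## Working session

There is one attempt and no reset: what is moved stays moved. The work goes in short steps, Python scripts to look and compute and a shell command to move; the robot and the scene stay as the last step left them, time stands still between calls to the robot, and variables do not carry over. Pictures are saved under pics/ and viewed, and the job is handed in when it is done.

```bash
mkdir -p pics
python3 - <<'E'
from station import sensors, grab_frame, camera_info, r
import numpy as np, cv2
print(sensors.read_state()); print(r.tip_extent)
for n in ("top","scene"):
    p,d=grab_frame(n); np.save(f'pics/{n}_d.npy',d); np.save(f'pics/{n}_p.npy',p)
    cv2.imwrite(f'pics/{n}0.png',p[:,:,::-1]); print(n,camera_info(n))
E
```

```text
{'time_s': 0.0, 'joints': array([-1.30578719,  0.38384924,  0.04383685,  1.59961076, -0.01789626,
        1.16119814, -0.04991888]), 'joint_vel': array([ 5.43708375e-05,  2.88144412e-03,  4.96600436e-04, -8.61574144e-05,
       -5.26697410e-04, -4.41990054e-04,  1.05131392e-03]), 'effort': array([-3.17670965e-04, -4.33459461e+01,  1.02437451e+00, -2.49510723e+01,
        1.06644360e-02,  1.13788151e-02, -3.36420364e-06]), 'tcp_pos': array([0.23036096, 0.60680511, 0.23786094]), 'tool_rot': array([-1.67552395e-04,  1.80382051e-01,  9.83595714e-01, -1.32595182e-03]), 'force': array([ 0.49277328, -0.55402441,  0.15026003]), 'ft_torque': array([-0.00341418,  0.02302974, -0.04801306]), 'finger_gap': 0.08572663908527456}
0.008
top {'fx': 389.40386569024747, 'fy': 389.40386569024747, 'cx': 322.9944566220757, 'cy': 198.5350078012357, 'world_to_cam': array([[ 0.01196877, -0.99958601,  0.02616402,  0.05703051],
       [-0.99617026, -0.01418614, -0.08627609,  0.49352957],
       [ 0.08661154, -0.0250312 , -0.99592765,  1.14691359],
       [ 0.        ,  0.        ,  0.        ,  1.        ]])}
scene {'fx': 400.73886966156385, 'fy': 400.73886966156385, 'cx': 323.4326073208046, 'cy': 198.60180794176054, 'world_to_cam': array([[-0.81781388,  0.57544735, -0.0063878 ,  0.33416767],
       [ 0.39936533,  0.55950781, -0.72626328, -0.18922458],
       [-0.41435225, -0.59649925, -0.68738697,  1.62465269],
       [ 0.        ,  0.        ,  0.        ,  1.        ]])}
```

View pics/top0.png

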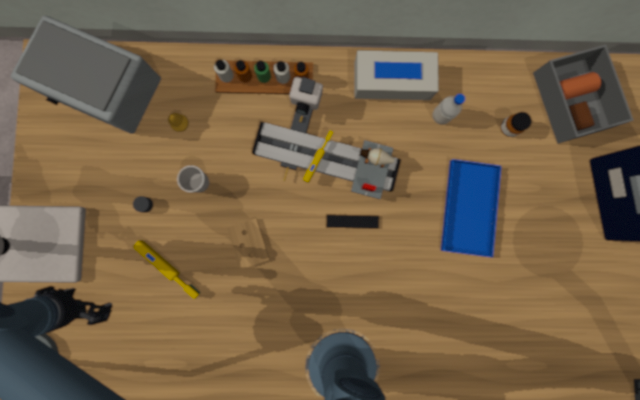

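View pics/scene0.png

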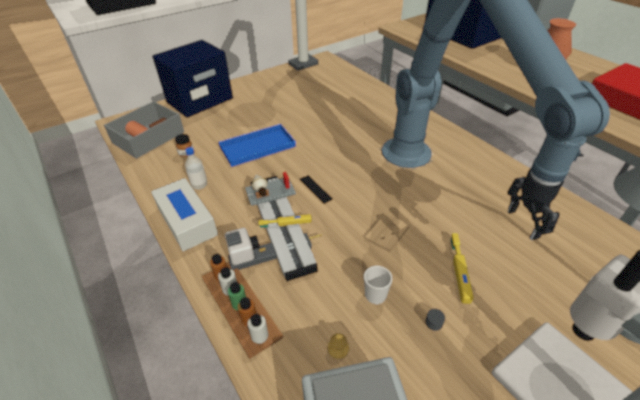

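The top view shows the rail centred near (326,155) and the brush across it near (319,157). The red handle is at (368,187), the tray at (471,208) and the scanner at (304,95). The larger yellow lookalike is at (165,268). Next I'll enlarge the rail area.

```bash
cat > h.py <<'E'
import numpy as np, cv2
from station import camera_info
def pt(cam,u,v,z=None,d=None,ci=None):
    c=ci or camera_info(cam); M=c['world_to_cam']; R=M[:3,:3]; t=M[:3,3]
    ray=np.array([(u-c['cx'])/c['fx'],(v-c['cy'])/c['fy'],1.])
    o=-R.T@t; w=R.T@ray
    return o+w*((z-o[2])/w[2] if d is None else d)
def proj(cam,P,ci=None):
    c=ci or camera_info(cam); M=c['world_to_cam']; q=M[:3,:3]@np.asarray(P)+M[:3,3]
    return np.array([c['fx']*q[0]/q[2]+c['cx'],c['fy']*q[1]/q[2]+c['cy']])
E
python3 - <<'E'
import numpy as np,cv2
p=np.load('pics/top_p.npy')[:,:,::-1]
c=p[70:210,240:420]; cv2.imwrite('pics/c1.png',cv2.resize(c,None,fx=4.2,fy=4.2,interpolation=cv2.INTER_CUBIC))
c=p[150:265,430:515]; cv2.imwrite('pics/c2.png',cv2.resize(c,None,fx=5,fy=5,interpolation=cv2.INTER_CUBIC))
E
```

```text
(no output)
```

View pics/c1.png

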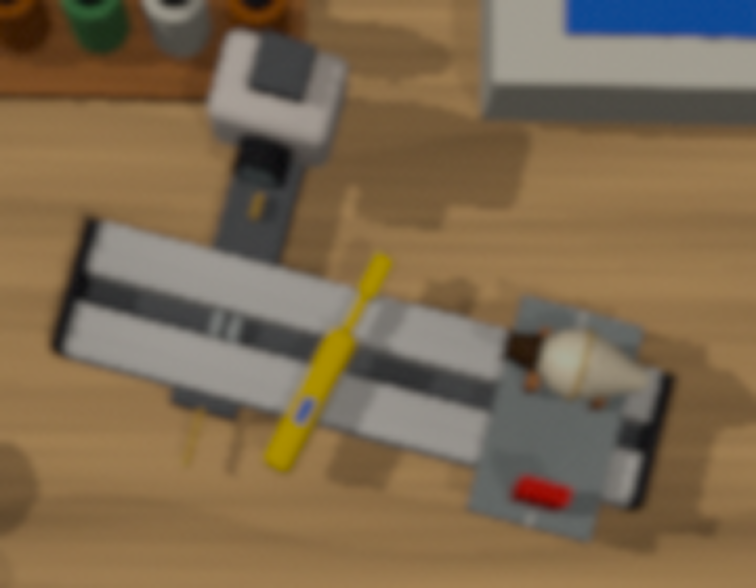

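View pics/c2.png

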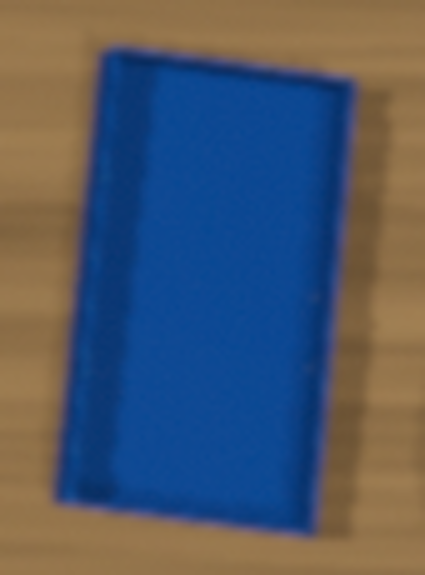

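Run:
```python
from h import *
np.set_printoptions(precision=4,suppress=True)
f=lambda x,y,z:pt('top',240+(x+.5)/4.2-.5,70+(y+.5)/4.2-.5,z)
g=lambda x,y,z:pt('top',430+(x+.5)/5-.5,150+(y+.5)/5-.5,z)
def rep(n,C):
    C=np.array(C); print(n,'c',C.mean(0),'sides',[round(float(np.linalg.norm(C[i]-C[(i+1)%4])),4) for i in range(4)])
    for i in range(4):
        e=C[(i+1)%4]-C[i]; print('   ang',np.degrees(np.arctan2(e[1],e[0])))
    return C
R=rep('rail',[f(93,222,.03),f(58,350,.03),f(640,508,.03),f(670,376,.03)])
P=rep('plate',[f(525,298,.043),f(470,510,.043),f(592,540,.043),f(640,330,.043)])
rep('tray',[g(103,48,.028),g(357,80,.028),g(318,535,.028),g(58,502,.028)])
a,b,c=f(282,465,.05),f(343,330,.05),f(380,258,.05)
print('brush',a,b,c,(a+b)/2,np.linalg.norm(a-b),np.degrees(np.arctan2(*(b-a)[1::-1])))
print('ridges',f(217,322,.025),f(235,328,.025))
print('handle',f(542,490,.093))
d=np.load('pics/top_d.npy')
for n,(x,y) in dict(brush=(312,400),handle=(542,490),rail=(180,375)).items():
    u=240+(x+.5)/4.2-.5;v=70+(y+.5)/4.2-.5
    print(n,pt('top',u,v,d=d[round(v),round(u)]))
```

```text
rail c [0.6196 0.0543 0.03  ] sides [0.0962, 0.4295, 0.0981, 0.4286]
   ang 166.50001011016118
   ang -104.42057552188793
   ang -12.937852562914761
   ang 75.84122226312164
plate c [ 0.5799 -0.0811  0.043 ] sides [0.1569, 0.0883, 0.1543, 0.0849]
   ang 165.85635207594402
   ang -103.04165038347723
   ang -12.882791387949565
   ang 75.22740528522161
tray c [ 0.4718 -0.3827  0.028 ] sides [0.1563, 0.276, 0.1567, 0.2753]
   ang -96.26564669710761
   ang 173.52071913448262
   ang 83.47571610830066
   ang -6.559853398125419
brush [0.543  0.1125 0.05  ] [0.6394 0.0711 0.05  ] [0.6915 0.0456 0.05  ] [0.5912 0.0918 0.05  ] 0.10489181951940657 -23.241714366794664
ridges [0.6491 0.1611 0.025 ] [0.645  0.1482 0.025 ]
handle [ 0.523  -0.0635  0.093 ]
brush [0.5884 0.0922 0.0548]
handle [ 0.5228 -0.0632  0.0948]
rail [0.6093 0.1864 0.0297]
```

```bash
cat >> h.py <<'E'
from scipy.spatial.transform import Rotation as Ro
def goal(x,y,z,yawy):
    "rows for a target TCP, tool down, tool y at world angle yawy deg"
    from station import sensors
    s=sensors.read_state(); q=s['tool_rot']; R=Ro.from_quat([q[1],q[2],q[3],q[0]])
    yy=np.radians(yawy); ty=np.array([np.cos(yy),np.sin(yy),0]); tz=np.array([0,0,-1.]); tx=np.cross(ty,tz)
    T=Ro.from_matrix(np.c_[tx,ty,tz]); rv=np.degrees((R.inv()*T).as_rotvec())
    d=R.inv().apply(np.array([x,y,z])-s['tcp_pos'])*1000
    print('t',s['time_s'],'tcp',s['tcp_pos'].round(4),'F',s['force'].round(2),'gap',round(s['finger_gap'],4)); print('rot',rv.round(2),'shift',d.round(1))
E
python3 -c "
from h import *
goal(.591,.092,.238,67)"
python3 -m jog '[0,0,2,-50,-34,0,85, 0,0,2,-90,-62,0,85, 0,0,2,-130,-89,0,85, 0,0,2,-170,-116,0,85, 0,0,2,-210,-143,0,85, 0,0,2,-250,-170,0,85, 0,0,2,-290,-197,0,85, 0,0,2,-330,-224,0,85, 0,0,2,-370,-251,0,85, 0,0,2,-400,-271,0,85]'
python3 -c "
from h import *
goal(.591,.092,.2,67)"
```

```text
t 0.1 tcp [0.2304 0.6069 0.238 ] F [0.37 0.16 0.06] gap 0.0853
rot [-0.14  0.01  2.22] shift [-519.8 -353.4    0.9]
time_s: 1.1
tcp_pos: [0.5098, 0.2084, 0.239]
tool_rot: [0.0, 0.199, 0.98, -0.001]
force: [0.2, 0.5, 0.5]
finger_gap: 0.0854
t 1.1 tcp [0.5098 0.2084 0.239 ] F [0.18 0.5  0.48] gap 0.0854
rot [-0.07  0.03  0.01] shift [-120.2  -75.4   39.2]
```

```bash
python3 -m jog '[0,0,0,-40,-25,0,85, 0,0,0,-80,-50,0,85, 0,0,0,-120,-75,15,85, 0,0,0,-120,-75,39,85, 0,0,0,-120,-75,39,85]'
python3 - <<'E'
from h import *
from station import grab_frame
import pickle
goal(.591,.092,.04,67)
ci=camera_info('wrist'); p,d=grab_frame('wrist'); pickle.dump((ci,p,d),open('pics/w1.pkl','wb'))
cv2.imwrite('pics/w1.png',p[:,:,::-1]); print(ci)
E
```

```text
time_s: 1.6
tcp_pos: [0.5875, 0.0939, 0.1963]
tool_rot: [-0.004, 0.2, 0.98, -0.002]
force: [-1.8, 0.5, -0.1]
finger_gap: 0.085
t 1.6 tcp [0.5875 0.0939 0.1963] F [-1.82  0.51 -0.11] gap 0.085
rot [-0.33 -0.36 -0.03] shift [ -5.    0.5 156.3]
{'fx': 278.7533358224485, 'fy': 278.7533358224485, 'cx': 320.12431190955294, 'cy': 202.6252573773887, 'world_to_cam': array([[ 0.39060359,  0.92054834, -0.00442702, -0.31569963],
       [ 0.88015366, -0.37204571,  0.2948076 , -0.50737104],
       [ 0.2697376 , -0.11904936, -0.95554638,  0.19244149],
       [ 0.        ,  0.        ,  0.        ,  1.        ]])}
```

View pics/w1.png

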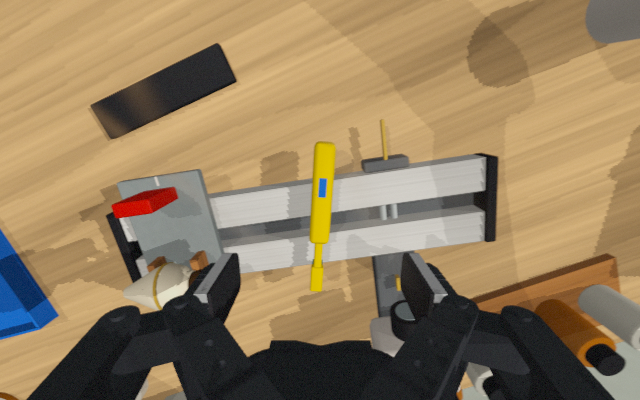

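The wrist view shows the brush bar from (325,143) to (318,243). The near brass pointer runs (383,120)–(386,158), the ridges are at (383,212) and (393,212), and the red handle is at (146,203).

Run:
```python
from h import *
import pickle
np.set_printoptions(precision=4,suppress=True)
ci,p,d=pickle.load(open('pics/w1.pkl','rb'))
f=lambda u,v,z:pt('wrist',u,v,z,ci=ci)
a,b=f(325,143,.053),f(318.5,242,.053)
print('brush',a,b,(a+b)/2,np.linalg.norm(b-a),np.degrees(np.arctan2(*(b-a)[1::-1])))
print('tip',f(317,290,.045),'ridges',f(383.5,212,.022),f(393.5,212,.022))
print('pointer base, tip',f(386,157,.027),f(383,121,.027), 'ddepth',pt('wrist',386,150,d=d[150,386],ci=ci),pt('wrist',400,163,d=d[163,400],ci=ci))
print('brushz',pt('wrist',322,170,d=d[170,322],ci=ci),pt('wrist',320,220,d=d[220,320],ci=ci))
cv2.imwrite('pics/w1c.png',cv2.resize(p[90:290,90:280,::-1],None,fx=3.6,fy=3,interpolation=cv2.INTER_CUBIC))
cv2.imwrite('pics/w1e.png',cv2.resize(p[100:300,290:510,::-1],None,fx=3.5,fy=3,interpolation=cv2.INTER_CUBIC))
```

```text
brush [0.5422 0.1184 0.053 ] [0.6376 0.0707 0.053 ] [0.5899 0.0945 0.053 ] 0.10667422702538126 -26.523925429536952
tip [0.698  0.0429 0.045 ] ridges [0.6451 0.1502 0.022 ] [0.6497 0.161  0.022 ]
pointer base, tip [0.5841 0.1732 0.027 ] [0.5473 0.1825 0.027 ] ddepth [0.5775 0.1761 0.0242] [0.5967 0.1854 0.0256]
brushz [0.5654 0.1053 0.0546] [0.6138 0.0826 0.0552]
```

View pics/w1e.png

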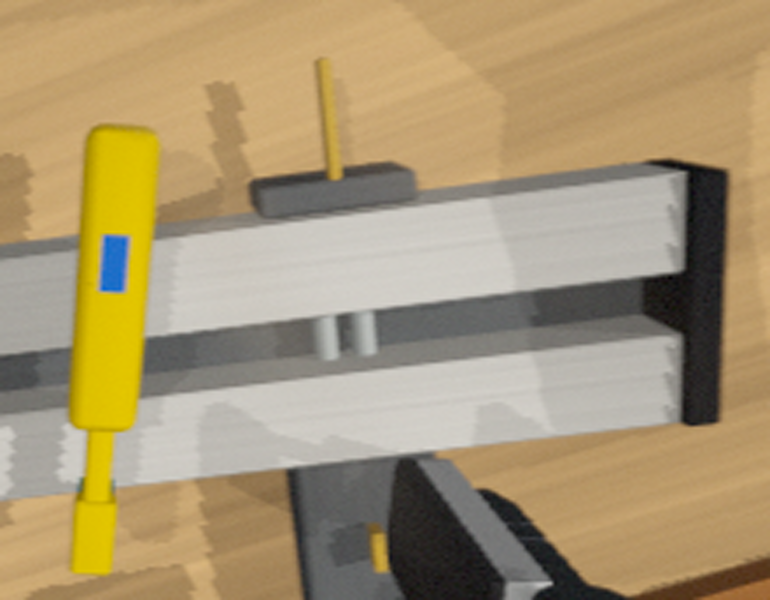

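View pics/w1c.png

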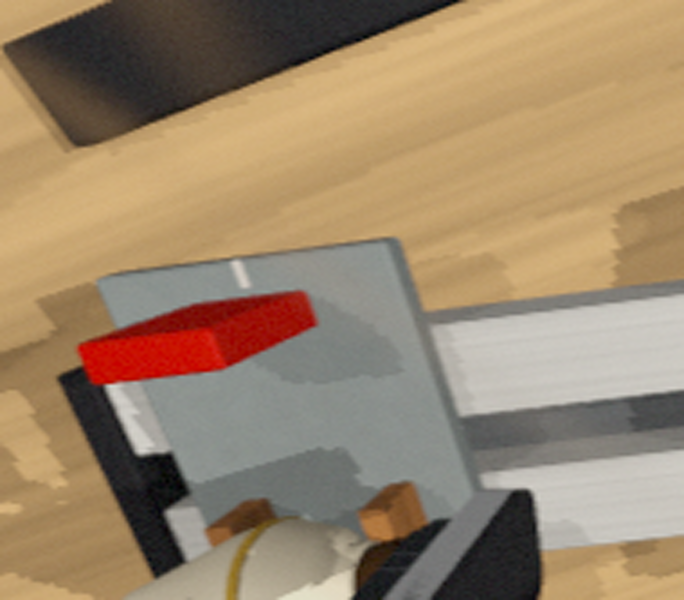

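```bash
python3 -m jog '[0,0,2,-4,-1,10,85, 0,0,2,-4,-1,20,85]' 
python3 -c "
from h import *
goal(.594,.0915,.041,65)"
```

```text
time_s: 1.85
tcp_pos: [0.5942, 0.0959, 0.181]
tool_rot: [0.001, 0.214, 0.977, 0.001]
force: [-0.1, -0.2, 0.5]
finger_gap: 0.0848
t 1.85 tcp [0.5942 0.0959 0.181 ] F [-0.09 -0.15  0.48] gap 0.0848
rot [0.12 0.11 0.3 ] shift [ -1.4  -4.4 139.9]
```

```bash
python3 -m jog '[0,0,0,-1,-4,30,75, 0,0,0,-1,-4,65,70, 0,0,0,-1,-4,100,65, 0,0,0,-1,-4,125,60, 0,0,0,-1,-4,139,60, 0,0,0,-1,-4,139,60,0,0,0,-1,-4,139,60]' 30
python3 -c "
from h import *
goal(.594,.0915,.041,65)"
```

```text
time_s: 2.55
tcp_pos: [0.5934, 0.0908, 0.0421]
tool_rot: [0.001, 0.214, 0.977, 0.0]
force: [0.1, -0.5, 0.4]
finger_gap: 0.0597
t 2.55 tcp [0.5934 0.0908 0.0421] F [ 0.07 -0.5   0.37] gap 0.0597
rot [0.05 0.06 0.26] shift [-0.3  0.9  1.1]
```

Now I'll close the fingers and lift slightly to check the grasp.

```bash
python3 -m jog '[0,0,0,0,1,0,40,0,0,0,0,1,0,15,0,0,0,0,1,0,15,0,0,0,0,1,0,15,0,0,0,0,1,0,15,0,0,0,0,1,0,15,0,0,0,0,1,-10,15,0,0,0,0,1,-30,15,0,0,0,0,1,-50,15,0,0,0,0,1,-60,15]' 35
python3 - <<'E'
from h import *
from station import grab_frame
# tray target: centre (.472,-.383), brush origin at tray x -0.03 (towards robot)
goal(.446,-.380,.12,83)
ci=camera_info('wrist'); p,d=grab_frame('wrist'); cv2.imwrite('pics/w2.png',p[:,:,::-1])
p,d=grab_frame('top'); cv2.imwrite('pics/t2.png',p[:,:,::-1])
E
```

```text
time_s: 3.55
tcp_pos: [0.5938, 0.0911, 0.1031]
tool_rot: [0.001, 0.215, 0.977, 0.0]
force: [-0.2, -0.9, -0.7]
finger_gap: 0.0216
t 3.55 tcp [0.5938 0.0911 0.1031] F [-0.22 -0.91 -0.65] gap 0.0216
rot [  0.06   0.11 -17.8 ] shift [ -63.5 -489.6  -17.5]
```

View pics/w2.png

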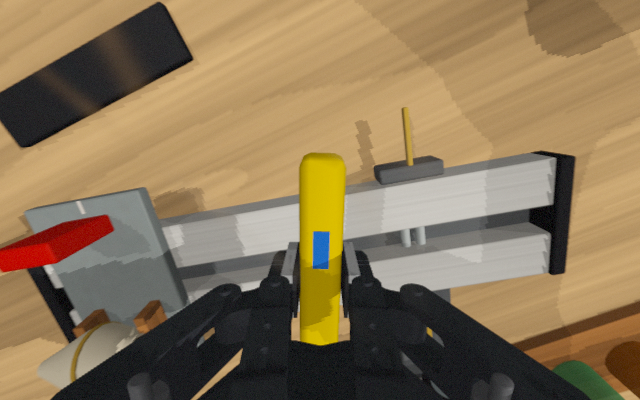

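```bash
python3 -m jog '[0,0,0,0,0,-40,15, 0,0,0,-2,-15,-80,15, 0,0,-2,-7,-50,-90,15, 0,0,-5,-12,-90,-90,15, 0,0,-8,-17,-130,-90,15, 0,0,-11,-22,-170,-90,15, 0,0,-14,-27,-210,-90,15, 0,0,-16,-33,-250,-90,15, 0,0,-18,-38,-290,-90,15, 0,0,-18,-43,-330,-90,15]'
python3 -c "
from h import *
goal(.446,-.380,.12,83)"
```

```text
time_s: 4.65
tcp_pos: [0.4921, -0.2275, 0.1901]
tool_rot: [-0.001, 0.059, 0.998, 0.0]
force: [0.5, 0.2, -1.3]
finger_gap: 0.0213
t 4.65 tcp [ 0.4921 -0.2275  0.1901] F [ 0.53  0.16 -1.29] gap 0.0213
rot [ 0.03 -0.12  0.26] shift [  27.7 -156.9   70.1]
```

```bash
python3 -m jog '[0,0,0,7,-40,0,15, 0,0,0,14,-80,0,15, 0,0,0,21,-120,20,15, 0,0,0,28,-145,50,15, 0,0,0,28,-157,70,15,0,0,0,28,-157,70,15,0,0,0,28,-157,70,15]'
python3 - <<'E'
from h import *
from station import grab_frame
goal(.446,-.380,.018,83)
p,d=grab_frame('wrist'); cv2.imwrite('pics/w3.png',p[:,:,::-1])
p,d=grab_frame('top'); cv2.imwrite('pics/t3.png',cv2.resize(p[130:290,380:600,::-1],None,fx=3,fy=3))
E
```

```text
time_s: 5.35
tcp_pos: [0.4469, -0.3781, 0.1203]
tool_rot: [-0.001, 0.059, 0.998, 0.001]
force: [0.0, 0.0, -1.5]
finger_gap: 0.0213
t 5.35 tcp [ 0.4469 -0.3781  0.1203] F [ 0.05  0.04 -1.49] gap 0.0213
rot [ 0.09 -0.13  0.21] shift [  0.4  -2.2 102.3]
```

View pics/w3.png

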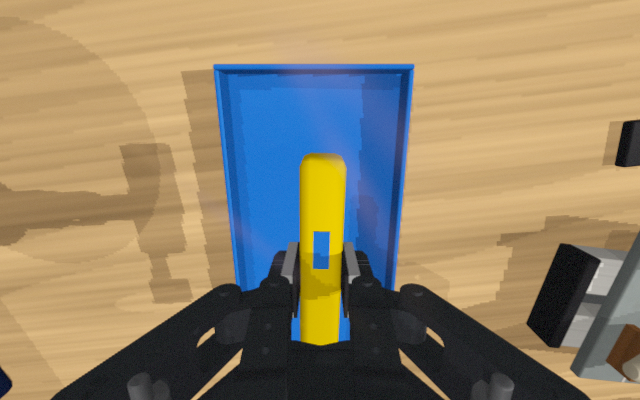

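View pics/t3.png

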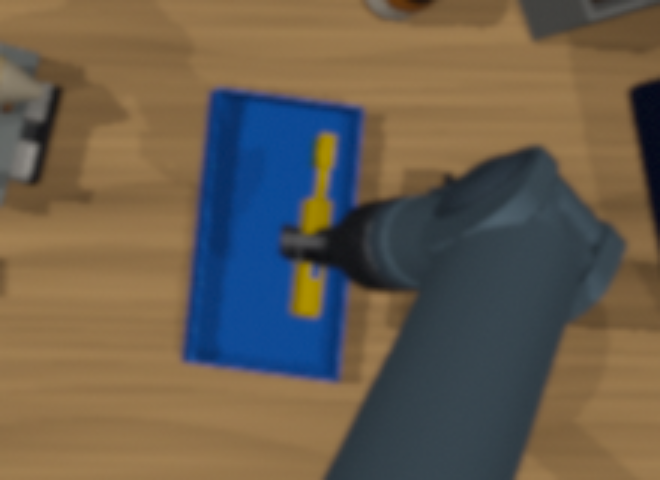

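The wrist view shows the brush parallel to the tray walls and centred between them: the bar is at column 322 and the walls are at about 235 and 400. I'll lower it now.

```bash
python3 -m jog '[0,0,0,0,-2,35,15, 0,0,0,0,-2,65,15, 0,0,0,0,-2,85,15, 0,0,0,0,-2,95,15, 0,0,0,0,-2,100,15, 0,0,0,0,-2,102,15, 0,0,0,0,-2,103,15, 0,0,0,0,-2,103,15]'
python3 -c "
from h import *
goal(.446,-.380,.018,83)"
```

```text
time_s: 6.25
tcp_pos: [0.4479, -0.3816, 0.0193]
tool_rot: [0.001, 0.059, 0.998, -0.0]
force: [0.4, 0.1, -1.6]
finger_gap: 0.0213
t 6.25 tcp [ 0.4479 -0.3816  0.0193] F [ 0.44  0.14 -1.57] gap 0.0213
rot [-0.05  0.11  0.22] shift [2.1 1.4 1.3]
```

```bash
python3 -m jog '[0,0,0,0,0,1,15, 0,0,0,0,0,2,15, 0,0,0,0,0,3,15, 0,0,0,0,0,3,28, 0,0,0,0,0,3,40, 0,0,0,0,0,3,45, 0,0,0,0,0,0,45, 0,0,0,0,0,-30,45, 0,0,0,0,0,-65,45, 0,0,0,0,0,-100,45]'
python3 - <<'E'
from h import *
from station import grab_frame
goal(.523,-.0635,.2,-14)
p,d=grab_frame('wrist'); cv2.imwrite('pics/w4.png',p[:,:,::-1])
E
```

```text
time_s: 7.25
tcp_pos: [0.4466, -0.3807, 0.1189]
tool_rot: [-0.001, 0.059, 0.998, 0.0]
force: [1.3, -0.9, -0.2]
finger_gap: 0.0448
t 7.25 tcp [ 0.4466 -0.3807  0.1189] F [ 1.29 -0.93 -0.17] gap 0.0448
rot [-6.000e-02 -8.000e-02  9.721e+01] shift [-38.2 324.1 -81. ]
```

View pics/w4.png

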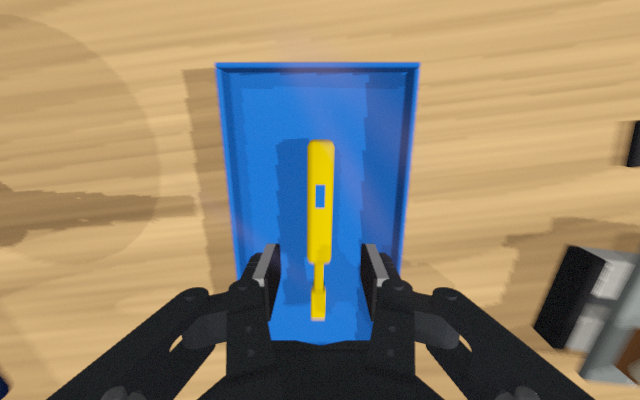

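```bash
python3 -m jog '[0,0,8,-4,10,-35,45, 0,0,16,-8,40,-70,45, 0,0,24,-12,75,-81,45, 0,0,32,-16,110,-81,45, 0,0,40,-20,145,-81,45, 0,0,48,-24,180,-81,45, 0,0,56,-28,215,-81,45, 0,0,64,-32,250,-81,45, 0,0,72,-36,285,-81,45, 0,0,80,-38,305,-81,45]'
python3 -c "
from h import *
goal(.523,-.0635,.2,-14)"
```

```text
time_s: 8.3
tcp_pos: [0.5215, -0.0788, 0.1991]
tool_rot: [-0.0, 0.688, 0.726, 0.001]
force: [-0.4, 0.5, -0.0]
finger_gap: 0.045
t 8.3 tcp [ 0.5215 -0.0788  0.1991] F [-0.4   0.55 -0.03] gap 0.045
rot [ 1.000e-02 -9.000e-02  1.713e+01] shift [15.2  2.3 -0.8]
```

```bash
python3 -m jog '[0,0,8,5,1,0,45, 0,0,17,-20,2,0,45,0,0,17,-45,2,0,45,0,0,17,-45,2,0,45,0,0,17,-45,2,0,45]'
python3 - <<'E'
from h import *
from station import grab_frame
import pickle
goal(.523,-.0635,.2,-14)
ci=camera_info('wrist'); p,d=grab_frame('wrist'); cv2.imwrite('pics/w5.png',p[:,:,::-1]); pickle.dump((ci,p,d),open('pics/w5.pkl','wb'))
E
```

```text
time_s: 8.8
tcp_pos: [0.5251, -0.128, 0.1992]
tool_rot: [-0.0, 0.787, 0.616, -0.0]
force: [0.2, 0.7, 0.9]
finger_gap: 0.045
t 8.8 tcp [ 0.5251 -0.128   0.1992] F [0.21 0.7  0.9 ] gap 0.045
rot [-0.02 -0.01  0.12] shift [ 62.1 -17.5  -0.8]
```

View pics/w5.png

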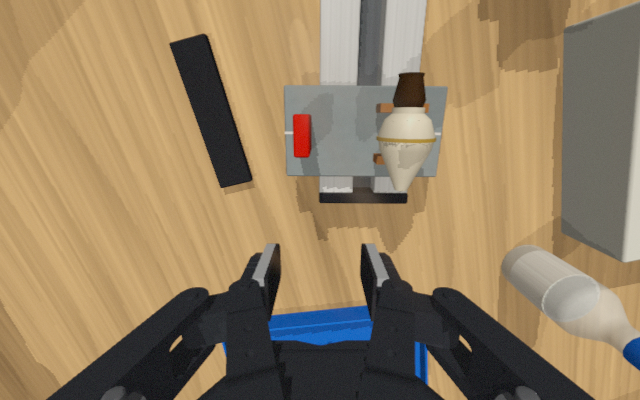

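The red handle's top is at about (302,135), the slot at column 368, and the plate's corners are near (285,86), (447,87), (437,177) and (289,176).

Run:
```python
from h import *
import pickle
np.set_printoptions(precision=4,suppress=True)
ci,p,d=pickle.load(open('pics/w5.pkl','rb'))
cv2.imwrite('pics/w5c.png',cv2.resize(p[75:215,275:460,::-1],None,fx=4,fy=4,interpolation=cv2.INTER_CUBIC))
f=lambda u,v,z:pt('wrist',u,v,z,ci=ci)
m=(p[...,0]>150)&(p[...,1]<60)&(p[...,2]<60); ys,xs=np.nonzero(m)
P=np.array([pt('wrist',u,v,d=d[v,u],ci=ci) for u,v in zip(xs,ys)]); print(xs.min(),xs.max(),ys.min(),ys.max())
T=P[P[:,2]>.088]; print(len(P),len(T),T.mean(0),T.min(0),T.max(0))
c,s,a=cv2.minAreaRect(T[:,:2].astype(np.float32)*1000); print(c,s,a)
C=np.array([f(285,86,.043),f(447,87,.043),f(437,177,.043),f(289,176,.043)]); print(C,C.mean(0))
for i in range(4):
  e=C[(i+1)%4]-C[i]; print(np.linalg.norm(e),np.degrees(np.arctan2(e[1],e[0])))
```

```text
293 308 115 156
638 638 [ 0.5242 -0.0648  0.0942] [ 0.5141 -0.0828  0.0914] [ 0.5437 -0.0477  0.3345]
(528.4539184570312, -66.57369995117188) (33.93731689453125, 22.609315872192383) 75.21656036376953
[[ 0.5172 -0.0187  0.043 ]
 [ 0.6695 -0.0572  0.043 ]
 [ 0.6496 -0.1438  0.043 ]
 [ 0.4968 -0.1051  0.043 ]] [ 0.5833 -0.0812  0.043 ]
0.15706728503328787 -14.175218706810659
0.08891884970330016 -102.90946362078712
0.15761475907060865 165.75554942625897
0.08871801732070189 76.73984258701762
```

View pics/w5c.png

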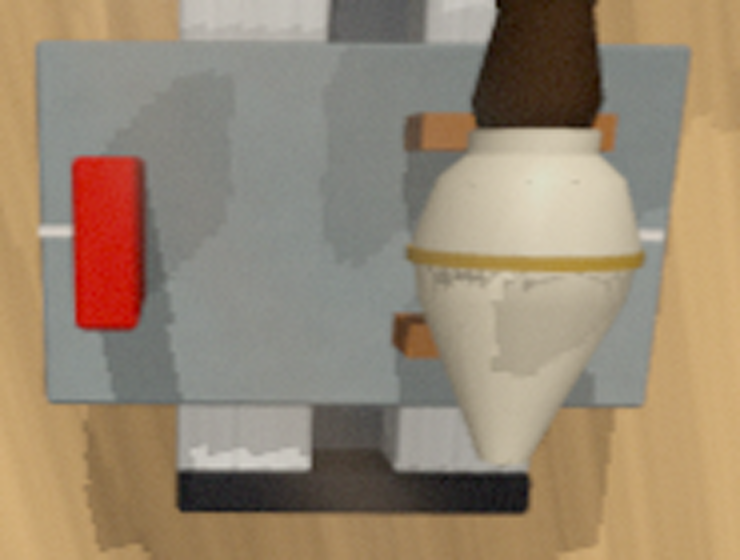

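```bash
python3 -c "
from h import *
goal(.5238,-.0648,.064,-14)"; python3 -m jog '[0,0,0,25,-6,0,45, 0,0,0,50,-13,20,45, 0,0,0,61,-16,55,45, 0,0,0,61,-16,90,45, 0,0,0,61,-16,120,45, 0,0,0,61,-16,133,45, 0,0,0,61,-16,135,45, 0,0,0,61,-16,135,45]'
python3 -c "
from h import *
goal(.5238,-.0648,.064,-14)"
```

```text
t 8.85 tcp [ 0.5253 -0.1269  0.1991] F [ 0.66  0.44 -0.97] gap 0.0449
rot [-0.03 -0.04  0.22] shift [ 59.9 -16.2 135.1]
time_s: 9.65
tcp_pos: [0.525, -0.0643, 0.0649]
tool_rot: [0.0, 0.787, 0.617, 0.0]
force: [0.1, -0.1, 0.0]
finger_gap: 0.0443
t 9.65 tcp [ 0.525  -0.0643  0.0649] F [ 0.09 -0.1   0.01] gap 0.0443
rot [ 0.05 -0.02  0.23] shift [-0.8 -1.1  0.9]
```

Now I'll close on the handle.

```bash
python3 -m jog '[0,0,0,0,-1,1,25, 0,0,0,0,-1,1,8, 0,0,0,0,-1,1,5, 0,0,0,0,-1,1,5, 0,0,0,0,-1,1,5, 0,0,0,0,-1,1,5, 0,0,0,0,-1,1,5]' 40
python3 - <<'E'
from h import *
from station import grab_frame
import pickle
goal(.5238,-.0648,.064,-14)
ci=camera_info('wrist'); p,d=grab_frame('wrist'); cv2.imwrite('pics/w6.png',p[:,:,::-1]); pickle.dump((ci,p,d),open('pics/w6.pkl','wb'))
E
```

```text
time_s: 10.35
tcp_pos: [0.5243, -0.0642, 0.0647]
tool_rot: [0.0, 0.787, 0.617, 0.001]
force: [-1.1, -0.1, 5.8]
finger_gap: 0.0133
t 10.35 tcp [ 0.5243 -0.0642  0.0647] F [-1.07 -0.12  5.83] gap 0.0133
rot [ 0.08 -0.09  0.13] shift [-0.7 -0.4  0.7]
```

View pics/w6.png

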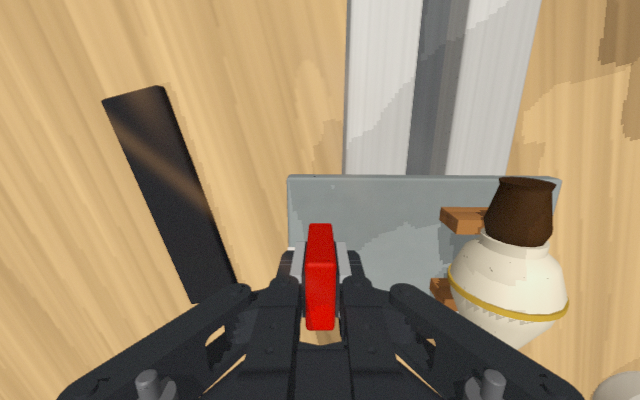

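```bash
python3 -m jog '[0,0,0,8,0,0,5, 0,0,0,24,0,0,5, 0,0,0,44,0,0,5, 0,0,0,64,0,0,5, 0,0,0,84,0,0,5, 0,0,0,104,1,0,5, 0,0,0,124,1,0,5, 0,0,0,140,1,0,5, 0,0,0,150,1,0,5, 0,0,0,150,1,0,5]'
python3 - <<'E'
from h import *
from station import grab_frame
import pickle
goal(.5243+.244*.2453,-.0642+.244*.9694,.064,-14)
ci=camera_info('wrist'); p,d=grab_frame('wrist'); cv2.imwrite('pics/w7.png',p[:,:,::-1]); pickle.dump((ci,p,d),open('pics/w7.pkl','wb'))
E
```

```text
time_s: 11.4
tcp_pos: [0.562, 0.084, 0.0647]
tool_rot: [-0.0, 0.786, 0.618, 0.002]
force: [-0.3, 0.4, 5.7]
finger_gap: 0.0133
t 11.4 tcp [0.562  0.084  0.0647] F [-0.28  0.44  5.66] gap 0.0133
rot [ 0.14 -0.18  0.29] shift [91.1  0.5  1. ]
```

View pics/w7.png

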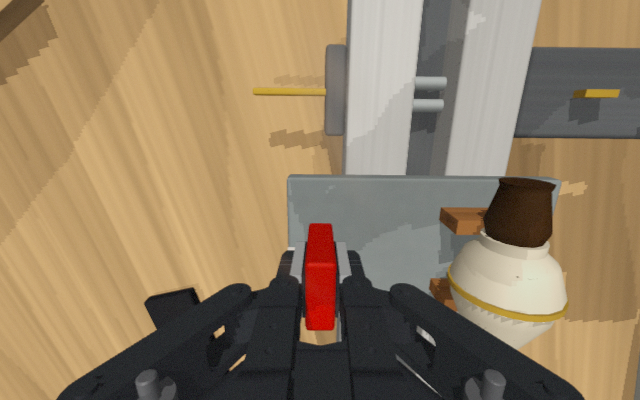

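The carriage moved with the gripper. The near pointer is at row 91 (columns 256–325), the ridges are at rows 83 and 105, and the far pointer is at (602,93).

Run:
```python
from h import *
import pickle
np.set_printoptions(precision=4,suppress=True)
ci,p,d=pickle.load(open('pics/w7.pkl','rb'))
cv2.imwrite('pics/w7c.png',cv2.resize(p[35:190,240:460,::-1],None,fx=3.5,fy=3.5,interpolation=cv2.INTER_CUBIC))
t=np.radians(75.8); e=np.array([np.cos(t),np.sin(t)])
h=np.array([.562,.084])@e
for n,u,v,z in [('near tip',258,91,.025),('near base',322,91.5,.025),('far',602,93,None),('r1',430,83,.02),('r2',430,105,.02),('slot edges',0,0,0)]:
    if n=='slot edges':break
    D=pt('wrist',u,v,d=d[int(round(v)),u],ci=ci); P=D if z is None else pt('wrist',u,v,z,ci=ci)
    print(n,P,'depthpt',D,'to go',P[:2]@e-h)
```

```text
near tip [0.5485 0.1807 0.025 ] depthpt [0.5486 0.1806 0.0258] to go 0.09045790486734842
near base [0.5848 0.1716 0.025 ] depthpt [0.5848 0.1716 0.0253] to go 0.09053807214869194
far [0.733  0.1338 0.0373] depthpt [0.733  0.1338 0.0373] to go 0.09024995116554188
r1 [0.6488 0.1614 0.02  ] depthpt [0.6497 0.1614 0.0177] to go 0.0962744897037959
r2 [0.6472 0.1489 0.02  ] depthpt [0.6481 0.1488 0.0177] to go 0.08386648644727243
```

View pics/w7c.png

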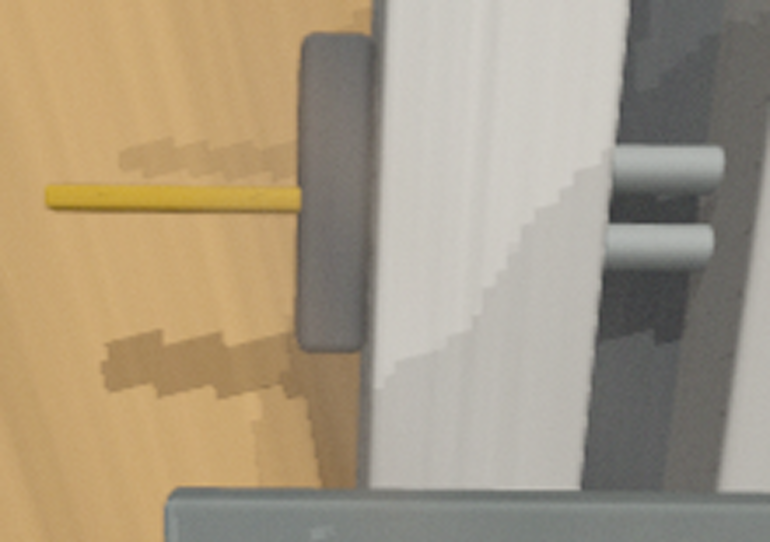

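```bash
python3 - <<'E'
from h import *
import pickle
ci,p,d=pickle.load(open('pics/w7.pkl','rb'))
t=np.radians(75.8); e=np.array([np.cos(t),np.sin(t)])
for u in (300,360,420,480):
  col=p[160:200,u].astype(int).sum(1); print(u,160+np.abs(np.diff(col)).argsort()[-3:])
  P=pt('wrist',u,176.5,.043,ci=ci); print('handle centre rel TCP', (P[:2]-[.562,.084])@e-.045, d[180,u], pt('wrist',u,182,d=d[182,u],ci=ci)[2])
E
python3 -m jog '[0,0,0,10,0,0,5, 0,0,0,25,0,0,5, 0,0,0,40,0,0,5, 0,0,0,55,0,0,5, 0,0,0,65,0,0,5, 0,0,0,70,0,0,5, 0,0,0,70,0,0,5]'
python3 -c "
from h import *
goal(.562+.0904*.2453,.084+.0904*.9694,.064,-14)"
```

```text
300 [176 177 173]
handle centre rel TCP -0.0014221167401636467 0.16083972 0.04432087597665396
360 [173 177 174]
handle centre rel TCP -0.0011267481561866022 0.159521 0.04389489367980906
420 [174 177 178]
handle centre rel TCP -0.000831002544624225 0.16058229 0.04304012696579676
480 [178 174 175]
handle centre rel TCP -0.0005348791831218391 0.16121079 0.04351895818909465
time_s: 12.15
tcp_pos: [0.5791, 0.1508, 0.0647]
tool_rot: [0.001, 0.787, 0.617, 0.002]
force: [2.5, -0.3, 5.2]
finger_gap: 0.0134
t 12.15 tcp [0.5791 0.1508 0.0647] F [ 2.48 -0.26  5.25] gap 0.0134
rot [ 0.21 -0.15  0.22] shift [21.5  0.   0.7]
```

```bash
J(){ python3 -c "
from station import sensors
import numpy as np
s=sensors.read_state();p=s['tcp_pos'];f=s['force'];e=np.array([.2453,.9694])
print(round(s['time_s'],2),'along mm',round(float(p[:2]@e-(np.array([.562,.084])@e))*1000,1),'Falong',round(float(f[:2]@e),2),'Flat',round(float(f[0]*.9694-f[1]*.2453),2),'Fz',round(float(f[2]),1))"; }
python3 -m jog '[0,0,0,2,0,0,5,0,0,0,4,0,0,5,0,0,0,4,0,0,5]' >/dev/null; J
python3 -m jog '[0,0,0,2,0,0,5,0,0,0,2,0,0,5]' >/dev/null; J
python3 -m jog '[0,0,0,2,0,0,5,0,0,0,2,0,0,5]' >/dev/null; J
python3 -m jog '[0,0,0,2,0,0,5,0,0,0,2,0,0,5]' >/dev/null; J
python3 -m jog '[0,0,0,2,0,0,5,0,0,0,2,0,0,5]' >/dev/null; J
python3 -m jog '[0,0,0,2,0,0,5,0,0,0,2,0,0,5]' >/dev/null; J
python3 -m jog '[0,0,0,2,0,0,5,0,0,0,2,0,0,5]' >/dev/null; J
python3 -m jog '[0,0,0,2,0,0,5,0,0,0,2,0,0,5]' >/dev/null; J
```

```text
12.45 along mm 71.5 Falong -0.19 Flat 1.56 Fz 6.0
12.65 along mm 73.4 Falong -0.36 Flat 1.68 Fz 4.7
12.85 along mm 75.3 Falong -0.45 Flat 1.53 Fz 4.8
13.05 along mm 77.3 Falong 0.09 Flat 0.63 Fz 5.8
13.25 along mm 79.3 Falong -0.15 Flat 1.98 Fz 4.9
13.45 along mm 79.7 Falong -2.51 Flat 0.01 Fz 6.4
13.65 along mm 79.9 Falong -4.19 Flat -0.44 Fz 8.2
13.85 along mm 80.0 Falong -7.04 Flat -1.37 Fz 9.8
```

```bash
J(){ python3 -c "
from station import sensors
import numpy as np
s=sensors.read_state();p=s['tcp_pos'];f=s['force'];e=np.array([.2453,.9694])
print(round(s['time_s'],2),'along mm',round(float(p[:2]@e-(np.array([.562,.084])@e))*1000,1),'Falong',round(float(f[:2]@e),2),'Flat',round(float(f[0]*.9694-f[1]*.2453),2),'Fz',round(float(f[2]),1),'gap',round(s['finger_gap'],4))"; }
python3 -m jog '[0,0,0,1,0,0,5,0,0,0,1,0,0,5]' >/dev/null; J
python3 -m jog '[0,0,0,1,0,0,5,0,0,0,1,0,0,5]' >/dev/null; J
python3 -m jog '[0,0,0,1,0,0,5,0,0,0,1,0,0,5]' >/dev/null; J
```

```text
14.05 along mm 80.1 Falong -8.47 Flat -0.76 Fz 11.4 gap 0.0134
14.25 along mm 80.1 Falong -10.16 Flat -1.75 Fz 12.7 gap 0.0133
14.45 along mm 80.2 Falong -11.43 Flat -1.93 Fz 11.9 gap 0.0137
```

The carriage is blocked at 80 mm with 11 N, which is more than the detent should need. I'll look before pushing harder.

Run:
```python
from h import *
from station import grab_frame,sensors
import pickle
s=sensors.read_state(); print(s['joints'].round(2),s['force'],s['ft_torque'])
for n in ('wrist','top','scene'):
    ci=camera_info(n); p,d=grab_frame(n); cv2.imwrite(f'pics/{n}8.png',p[:,:,::-1]); pickle.dump((ci,p,d),open(f'pics/{n}8.pkl','wb'))
    if n=='scene': cv2.imwrite('pics/scene8c.png',cv2.resize(p[130:330,160:420,::-1],None,fx=3,fy=3,interpolation=cv2.INTER_CUBIC))
```

```text
[-0.84  0.59  0.63  1.85 -0.44  0.85 -0.24] [ -4.67947218 -10.60881129  11.85594592] [-1.6221217   0.77919468 -0.07457393]
```

View pics/wrist8.png

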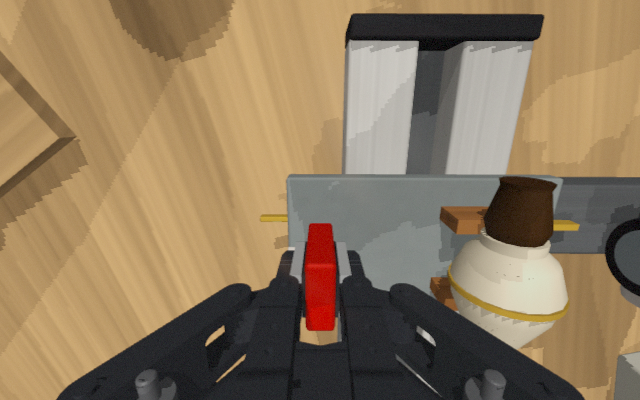

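View pics/scene8c.png

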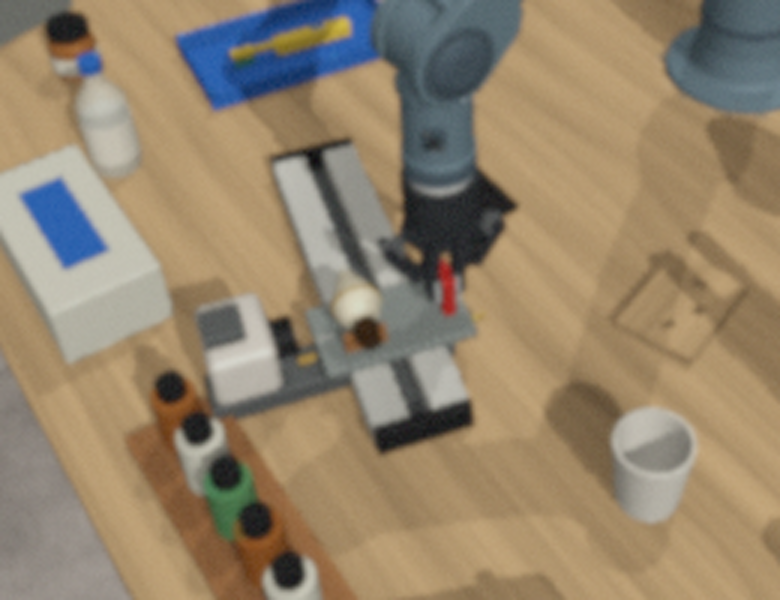

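View pics/top8.png

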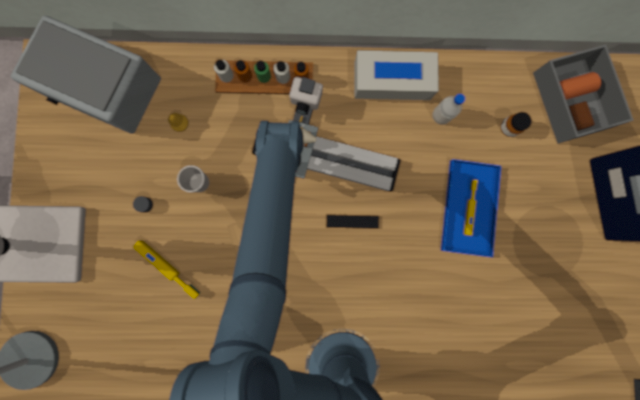

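Nothing is touching: the brush is in the tray, the fingers are clear and the slot is empty apart from the ridges. The lag behind the command acts as a spring of about 1 N/mm, so I'll push on in small steps.

```bash
cat > j.py <<'E'
from station import sensors
import numpy as np
s=sensors.read_state();p=s['tcp_pos'];f=s['force'];e=np.array([.2453,.9694])
print(round(s['time_s'],2),'along mm',round(float(p[:2]@e-(np.array([.562,.084])@e))*1000,1),'z',round(float(p[2])*1000,1),'Falong',round(float(f[:2]@e),2),'Flat',round(float(f[0]*.9694-f[1]*.2453),2),'Fz',round(float(f[2]),1),'gap',round(s['finger_gap'],4))
E
python3 j.py
python3 -m jog '[0,0,0,1,0,-1,5,0,0,0,1,0,-1,5]' >/dev/null; python3 j.py
python3 -m jog '[0,0,0,1,0,-1,5,0,0,0,1,0,-1,5]' >/dev/null; python3 j.py
python3 -m jog '[0,0,0,0,0,0,5,0,0,0,0,0,-1,5,0,0,0,0,0,-1,5]' >/dev/null; python3 j.py
```

```text
14.6 along mm 80.2 z 64.6 Falong -10.69 Flat -2.65 Fz 11.9 gap 0.0136
14.8 along mm 80.2 z 64.7 Falong -11.32 Flat -0.45 Fz 7.5 gap 0.0134
15.0 along mm 80.2 z 64.7 Falong -11.13 Flat 1.93 Fz 2.2 gap 0.0136
15.3 along mm 80.1 z 64.8 Falong -10.44 Flat 4.01 Fz -3.2 gap 0.0133
```

```bash
python3 -m jog '[0,0,0,1,0,1,5,0,0,0,2,0,1,5]' >/dev/null; python3 j.py
python3 -m jog '[0,0,0,1,0,0,5,0,0,0,2,0,0,5]' >/dev/null; python3 j.py
python3 -m jog '[0,0,0,0,0,0,5,0,0,0,0,0,0,5]' >/dev/null; python3 j.py
python3 -c "
from h import *
from station import sensors
goal(.5849,.1716,.064,-14); print(sensors.read_state()['joint_vel'].round(3))"
```

```text
15.5 along mm 81.0 z 64.7 Falong -14.23 Flat 1.13 Fz 3.9 gap 0.0136
15.7 along mm 88.1 z 64.7 Falong -2.11 Flat 4.13 Fz -1.8 gap 0.014
15.9 along mm 92.4 z 64.7 Falong -1.34 Flat 6.28 Fz -4.2 gap 0.0131
t 15.9 tcp [0.5848 0.1735 0.0647] F [ 5.76 -2.84 -4.19] gap 0.0131
rot [0.24 0.1  0.11] shift [-1.9  0.5  0.7]
[ 0.     0.001  0.001 -0.     0.005  0.003 -0.   ]
```

It clicked over the crest at about 14 N and is now at 92.4 mm. I'll ease the side load, let it settle and check with the camera.

```bash
python3 -m jog '[0,0,0,0,1,1,5,0,0,0,0,1,1,5,0,0,0,0,1,1,5,0,0,0,0,1,1,5]' >/dev/null; python3 j.py
python3 - <<'E'
from h import *
from station import grab_frame,sensors
import pickle
for n in ('wrist','top'):
    ci=camera_info(n); p,d=grab_frame(n); cv2.imwrite(f'pics/{n}9.png',p[:,:,::-1]); pickle.dump((ci,p,d),open(f'pics/{n}9.pkl','wb'))
    if n=='wrist': cv2.imwrite('pics/w9c.png',cv2.resize(p[160:350,240:440,::-1],None,fx=3.9,fy=3.1,interpolation=cv2.INTER_CUBIC))
E
python3 j.py
```

```text
16.3 along mm 92.7 z 64.7 Falong -3.92 Flat 3.41 Fz 3.7 gap 0.0135
16.4 along mm 92.7 z 64.7 Falong -4.74 Flat 2.93 Fz 4.2 gap 0.0136
```

View pics/wrist9.png

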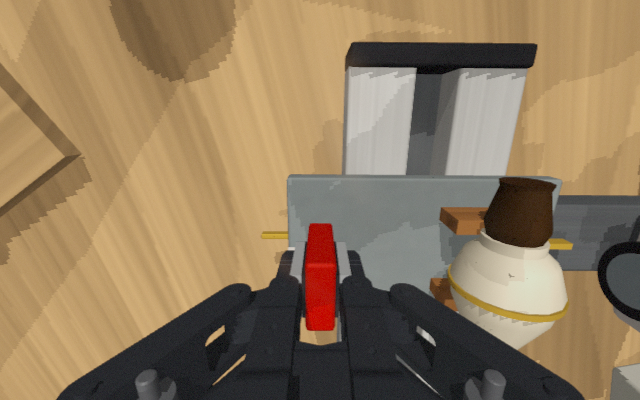

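View pics/w9c.png

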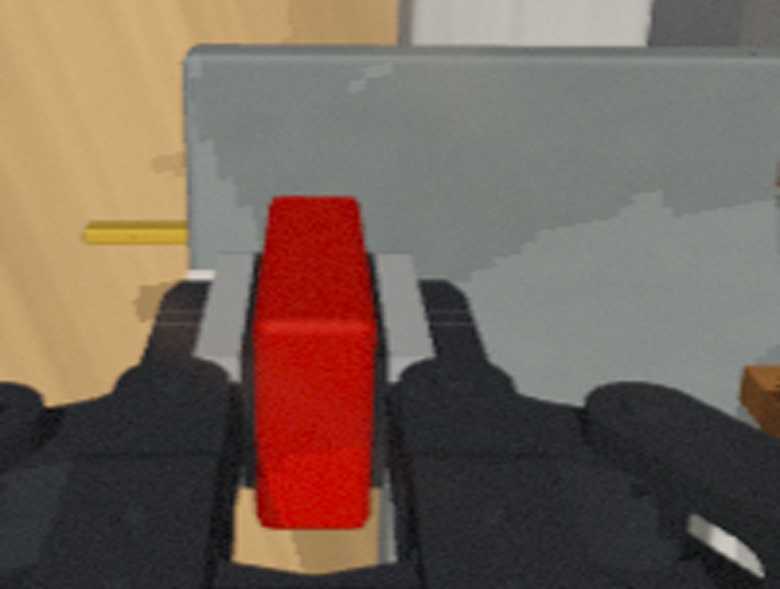

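```bash
python3 -m jog '[0,0,0,-1,0,0,5,0,0,0,-2,0,0,5,0,0,0,-3,1,0,5,0,0,0,-3,1,0,5,0,0,0,-3,1,0,5,0,0,0,-3,1,0,5]' >/dev/null; python3 j.py
python3 - <<'E'
from h import *
from station import grab_frame,sensors
import pickle
s=sensors.read_state(); e=np.array([.2453,.9694]); t=s['tcp_pos'][:2]@e
ci=camera_info('wrist'); p,d=grab_frame('wrist'); cv2.imwrite('pics/w10.png',p[:,:,::-1]); pickle.dump((ci,p,d),open('pics/w10.pkl','wb'))
cv2.imwrite('pics/w10c.png',cv2.resize(p[215:265,250:330,::-1],None,fx=9,fy=9,interpolation=cv2.INTER_CUBIC))
for n,u,v,z in [('pointer',270,235,.025),('mark',291,248.3,.043),('far ptr',562,244,.037),('edge',360,176.5,.043)]:
    P=pt('wrist',u,v,z,ci=ci); D=pt('wrist',u,v,d=d[round(v),u],ci=ci); print(n,P.round(4),D.round(4),'rel TCP',(P[:2]@e-t).round(4),(D[:2]@e-t).round(4))
E
python3 j.py
```

```text
17.0 along mm 92.5 z 64.7 Falong -0.92 Flat 2.08 Fz 5.0 gap 0.0132
pointer [0.5516 0.181  0.025 ] [0.5518 0.1812 0.0256] rel TCP -0.001 -0.0007
mark [0.567  0.1762 0.043 ] [0.5672 0.1766 0.0438] rel TCP -0.0019 -0.0015
far ptr [0.7357 0.1351 0.037 ] [0.7353 0.1354 0.0374] rel TCP -0.0004 -0.0002
edge [0.6176 0.2106 0.043 ] [0.6179 0.2097 0.0392] rel TCP 0.0439 0.0431
17.05 along mm 92.5 z 64.7 Falong 0.14 Flat 1.81 Fz 5.7 gap 0.0133
```

View pics/w10c.png

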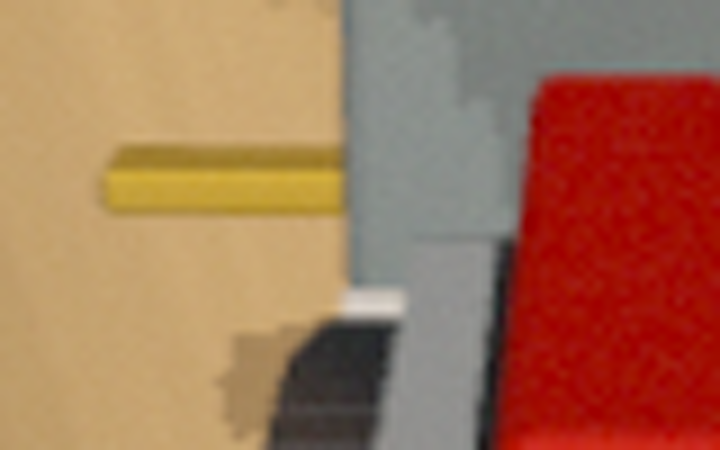

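At zero push the carriage stays put. The plate's white mark and the brass pointer agree within about 1 mm along the rail. Last check is the brush and bystanders in the top view.

```bash
python3 -m jog '[0,0,0,0,0,0,5,0,0,0,0,0,0,5,0,0,0,0,0,0,5]' >/dev/null; python3 j.py; python3 -c "
import cv2;a=cv2.imread('pics/top9.png');cv2.imwrite('pics/t9c.png',a[60:300,100:540][:, :].repeat(1,0))"
```

```text
17.35 along mm 92.5 z 64.6 Falong -1.0 Flat 1.95 Fz 5.3 gap 0.0137
```

View pics/top9.png

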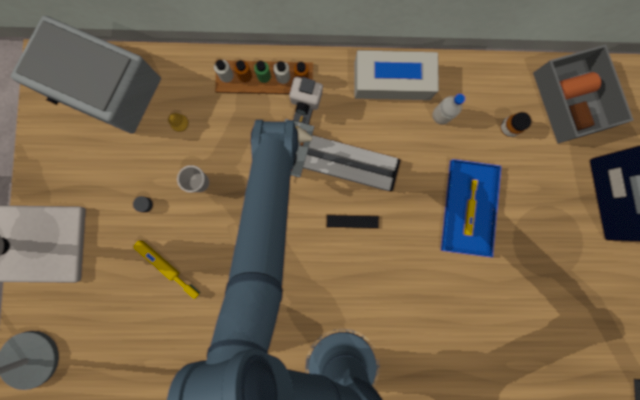

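The brush lies flat in the tray at (471,208). The cup (192,180) and scale bar (352,221) are where they were, and the arm never went low near the fretwork. I'm handing the job in.

```bash
python3 -c "
from station import ticket
print(ticket.finish_job())"; python3 j.py
```

```text
the job is handed in; nothing more can be done
None
the job is handed in; nothing more can be done
```

The job is handed in at about 17.4 s of the 72 s allowed; no verdict was reported. I lifted the smaller yellow brush off the rail, laid it flat in the blue tray, then slid the carriage by its red handle until the detent clicked. The gripper is still on the handle, with the grip set to 40 N.

- **Carriage:** It sits at rest in the notch. The plate's white mark and the brass pointer agree to about 1 mm along the rail by wrist camera, and the push along the rail is about 1 N. When I eased the push back by 3 mm, the carriage moved only 0.2 mm, so the detent is holding.
- **Tray and bystanders:** The last top view shows the brush flat in the tray, and the cup and scale bar unmoved. The arm hid the fretwork in that view; its visible edge in the wrist picture looked undisturbed, and the arm never went low near it.
- **Disagreed with the task:** The climb into the notch needed about 14 N at the wrist, not the stated 4 to 7 N. The carriage stuck at the ridge for about 2 s before it clicked. I checked the pictures for a collision and found none.
- **Not checked:** I did not probe the detent by pulling back beyond zero force. My pre-move estimate of the notch position was 1 to 2 mm short of where the carriage settled.

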